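# Hold the humidity reference cell on the cellar's transmitter

## Robot

A 6-joint arm with a two-finger parallel gripper is mounted at the origin on the work surface. World frame = base frame: x ahead of the robot, y to its left, z up, the work surface at z = 0. Lengths are in mm, angles in rad, forces in N, time in s.
With the tool pointing down it reaches from about 300 to 750 mm from the base axis. Payload 8.5 kg.
Tool frame: the origin (TCP) lies at the very end of the fingers, on their centre line; the grasp point (between the pads) lies 19 mm behind it; y points along the fingers, z is the direction in which the jaws open and shut, and the axes are right-handed (so a half turn about y gives the same grasp; the last joint's range is limited). The gripper opens to 85 mm and grips with 20 to 120 N. Pads are 22 mm wide; open, the fingers measure 114 mm over their backs; the gripper's body (76 mm by 85 mm) begins 54 mm behind the grasp point. The pads swing forward as they close: fully open they stand 13 mm farther back than shut.
Start: joints at [0.955, 0.381, 1.297, -0, 1.464, -0.215], TCP at [214.575, 506.397, 231.322] pointing down, gripper open.
Joint ranges: [-3.11, 3.11], [-0.89, 2.33], [0.22, 2.48], [-1.42, 4.56], [0.17, 2.85], [-2.88, 2.88]. Speed limits (rad/s): [2.39, 2.39, 3.14, 3.14, 3.14, 3.14].

## Interface

Orientations are given as a rotation vector (axis times angle).
In Python, from bench import get_obs, vision, r, nets gives the robot as it stands.
- The arm moves only by the tool drive_tool, never from a script. Its argument "series" is a list that holds one entry, the list of rows, each a list of 7 numbers: the opening, from 0 (shut) to 1 (fully open), then the shift along the tool's x, y, z scaled (see below), then the turn, a rotation vector about the tool's x, y, z scaled (see below). In form: [[[grip, x, y, z, rx, ry, rz], ...]]. A call has 1 to 10 rows; each row shifts and turns the commanded pose from where the row before left it, along the tool's axes as they then stand; what a row does not reach is not made up. The controller multiplies each number of a shift by 600 mm and each number of a turn by 5 degrees. A row lasts 1/8 s, in which the tool goes at most 62.5 mm and 10.7 degrees, less where a joint would pass 70% of its speed; a pose out of reach is approached as far as the arm can. A call with a number of a shift or a turn outside -1 to 1 is refused whole. A call with a gripper value outside its range is refused whole. The fingers move at their own pace and stop on an object; "squeeze" is the grip in N (left out, the last holds). Time passes only in rows, so rows that do not move let the fingers close. It gives the time, the measured TCP pose, the force and the opening at its end, in the units of the state.
- get_obs(): the state, without advancing time (a new reading comes with each control period).
- vision.capture(name): name is "side" or "top" or "wrist"; returns (picture, depth): 400x640x3 uint8, blue, green, red; 400x640 float32, mm along the optical axis (not along the pixel's ray), 0 where there is no reading.
- vision.get_calibration(name): a dict with "vertical_fov" (degrees; the focal length in pixels is half the picture's height over the tangent of half this angle, whatever the lens; pixels are square), "cx", "cy" (the principal point, pixels), "R" (3x3) and "t" (3): a world point X has camera coordinates R X + t; the wrist camera has in their place "hand_eye" (4x4, takes a point from camera to tool coordinates, whose origin is the TCP and whose axes are the tool frame's). Camera axes: x right, y down, z forward; pixel columns grow to the right and rows downward; lengths in mm; the calibration is good to about 2 mm. The wrist camera is an equidistant fisheye: a pixel r from the principal point sees the ray r / f radians off the axis. A picture is of the moment at which its call begins: read the wrist's pose just before it. get_calibration takes no time and is no camera call.
- r.finish_job(): hands the job in, once; it reports no verdict.
Trained networks look in the newest picture that a camera, given by its name, has taken for a name from the list of things; names that differ only in an ending like _2 or _b are one class to them, and where a whole thing is asked for, a point or a joint stands for the part that bears it (a point fixed in the world has none). Each returns a list of dicts, best first, with "confidence" (0 to 1); they miss things now and then, are a little off and sometimes report something else, mostly with a low value. They report only what shows in the picture. A call takes as long as a camera call. They do not tell look-alikes from the thing itself.
- nets.search_frame(camera, thing): "xy" ([column, row] in pixels, amid what is visible of it).
- nets.regions_of(camera, thing): "region" (400x640 bool, what is visible of it) and "xy" ([column, row] in pixels, amid what is visible of it).
The state is a dict: "time": time; "joint_pos": joint angles; "joint_velocities": joint speeds; "effort": joint torques, N m; "tool_pos": TCP position; "ee_rot": TCP orientation; "ft_force": force on the tool from outside, world axes, zero at the start; "wrist_torque": the same for the moment, N m; "opening": finger opening in mm.
Only numpy, scipy, OpenCV 4.12 (cv2) and the standard library are available. Lean on these libraries where they do the work, as an engineer would, in place of code of your own. Each camera call takes 0.05 s, during which the arm holds its last target.

## Task

Check the cheese cellar's humidity transmitter: pick up the knurled aluminium reference cell, put it mouth down over the transmitter's upright stem, and turn it until the hidden keyways in its bore drop over the stem's pins. Then push it fully home against the sprung seal and finish while still holding it pressed down there. Leave the cheese, the jar and the brush where they are.

Things in the scene. Friction and masses are not known exactly. Their poses are not given: they have to be found in the camera images.
- cell: Reference cell, loose, 0.15 to 0.31 kg: round aluminium cap 54 mm in diameter (55 mm over its vertical knurling), 48 mm high, closed on top, standing on the bench mouth down. Origin: centre of its lower rim, z up. Bore 30 mm in diameter, 40 mm deep. Three equal keyways, 120 degrees apart, 12 mm wide, out to 20.5 mm from the axis, run the bore's whole length, open below.
- cell_top (a point): Centre of the cell's flat closed top, 48 mm above its lower rim. The keyways cannot be seen from outside and nothing marks where they lie, so the cell is turned by feel: 120 degrees of turn, either way, is sure to bring the keyways over the pins; well centred, within about 8 degrees of exact they drop.
- transmitter: Humidity transmitter, bolted to the bench at any yaw: a grey box 130 x 100 mm in plan, 40 mm high, with a small display. Its steel stem, 27.2 mm in diameter, stands upright. Origin: on the stem's axis at bench level, z up; the box reaches 45 mm to +x, 85 mm to -x and 50 mm to either side in y.
- stem_top (a point): Centre of the stem's end, 80 mm above the bench; the last 6.5 mm taper to 17 mm diameter. Three round pins, 5 mm thick, 120 degrees apart, reach 18.5 mm from the stem's axis, their tops 64 mm above the bench. With its keyways off the pins the cell rests on them, rim 64 mm above the bench; over the pins it goes down 14 mm more, to the seal.
- seal (a joint): Sprung black seal disc round the stem's foot, 56 mm in diameter, its top 50 mm above the bench when free. Value: how far it is pushed down, 0 free to 0.006 m at its hard stop (cell's rim then 44 mm above the bench). Spring: 5 N up at 0, 11 N at 0.006, so the cell's weight does not move it and it rises again if let go.
- cheese: Bystander: a small cheese wheel, 122 mm in diameter and 45 mm high; origin at the centre of its underside. To be left alone.
- jar: Bystander: a glass jar with a steel cap, 66 mm in diameter and 100 mm high; origin at the centre of its underside. To be left alone.
- brush: Bystander: a wooden rind brush lying on the bench, its origin on its underside near its middle, handle along its -x. To be left alone.
There are look-alikes about, which are no part of the job. Of the things that look like the transmitter, take the one that is farthest to the robot's right at the start. What is shaped like the cell but black or yellow is not meant.

How it is judged:
By the outcome, as a careful person would: the job done as asked, in the order asked, and still so for the second after the job is handed in, while the arm keeps its last pose, push and grip.
It also fails if it takes over 72 s, if anything falls off the work surface, if the arm or the gripper's body presses on something with over 40 N, if the wrist force passes 120 N, or if a joint passes its speed limit or range.

## Working session

There is one attempt and no reset: what is moved stays moved. The work goes in short steps, Python scripts to look and compute and a tool call to move; the robot and the scene stay as the last step left them, time stands still between calls to the robot, and variables do not carry over. Pictures are saved under pics/ and viewed, and the job is handed in when it is done.

Besides the shell and the picture viewer there is one more tool, called after ">>>" in YAML: its name, and indented under it one key for each argument. drive_tool: Moves the arm, as the interface text tells. Its arguments: {"type":"object","properties":{"series":{"type":"array","items":{"type":"array","items":{"type":"array","items":{"type":"number"}}}},"squeeze":{"type":"number"}},"required":["series"]}

```bash
ls; mkdir -p pics
cat > h.py <<'E'
import numpy as np, cv2
from scipy.spatial.transform import Rotation as Ro
from bench import get_obs, vision, r, nets
def K(c):
    f=200/np.tan(np.radians(c["vertical_fov"])/2); return f,c["cx"],c["cy"]
def cloud(name,d,c=None):
    c=c or vision.get_calibration(name); f,cx,cy=K(c)
    v,u=np.mgrid[0:400,0:640].astype(float)
    P=np.stack([(u-cx)/f*d,(v-cy)/f*d,d],-1)
    return (P-np.array(c["t"]))@np.array(c["R"])
E
python3 - <<'E'
from h import *
o=get_obs()
for k,v in o.items(): print(k,np.round(v,3))
print(vision.get_calibration("wrist"))
for n in ["side","top","wrist"]:
    p,d=vision.capture(n); cv2.imwrite(f"pics/{n}0.png",p); np.save(f"{n}0.npy",d)
    for t in ["cell","transmitter","cheese","jar","brush"]:
        print(n,t,[(np.round(x["xy"]).tolist(),round(x["confidence"],2)) for x in nets.search_frame(n,t)])
E
```

```text
pics
time 0.0
joint_pos [ 0.955  0.381  1.298  0.     1.464 -0.215]
joint_velocities [ 0.    -0.001 -0.    -0.    -0.001  0.002]
effort [-0.0000e+00 -4.4846e+01 -2.3127e+01 -0.0000e+00  5.0000e-03  0.0000e+00]
tool_pos [214.395 506.169 230.713]
ee_rot [-1.549  0.315 -0.314]
ft_force [-1.35  -0.035  0.707]
wrist_torque [ 0.02   0.024 -0.046]
opening 85.626
{'vertical_fov': 65.70646984690485, 'cx': 320.7221288320406, 'cy': 201.47204951577552, 'hand_eye': array([[ 7.62337324e-05,  9.60496733e-01,  2.78291251e-01,
        -6.91916781e+01],
       [-1.05405507e-04, -2.78291242e-01,  9.60496733e-01,
        -1.41725794e+02],
       [ 9.99999992e-01, -1.02555681e-04,  8.00264646e-05,
        -2.88388991e-01],
       [ 0.00000000e+00,  0.00000000e+00,  0.00000000e+00,
         1.00000000e+00]])}
side cell [([376.0, 279.0], 0.88), ([352.0, 258.0], 0.82), ([411.0, 306.0], 0.74)]
side transmitter [([315.0, 160.0], 0.82), ([282.0, 193.0], 0.78), ([245.0, 166.0], 0.54)]
side cheese [([384.0, 200.0], 0.64), ([282.0, 195.0], 0.51)]
side jar [([244.0, 167.0], 0.66)]
side brush [([324.0, 235.0], 0.86)]
top cell [([387.0, 226.0], 0.75), ([443.0, 223.0], 0.74), ([412.0, 229.0], 0.65)]
top transmitter [([228.0, 153.0], 0.79), ([197.0, 293.0], 0.58), ([269.0, 218.0], 0.57), ([268.0, 216.0], 0.56), ([333.0, 141.0], 0.4)]
top cheese [([332.0, 142.0], 0.9), ([268.0, 215.0], 0.36)]
top jar [([205.0, 230.0], 0.59)]
top brush [([344.0, 225.0], 0.76), ([412.0, 226.0], 0.22)]
wrist cell []
wrist transmitter [([298.0, 255.0], 0.86)]
wrist cheese []
wrist jar [([333.0, 337.0], 0.49)]
wrist brush [([153.0, 397.0], 0.68)]
```

View pics/side0.png

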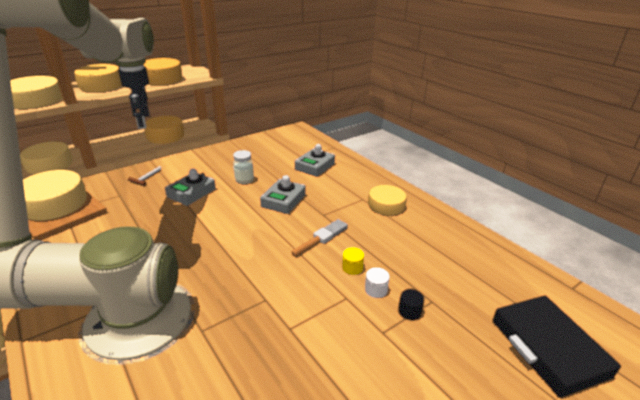

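View pics/top0.png

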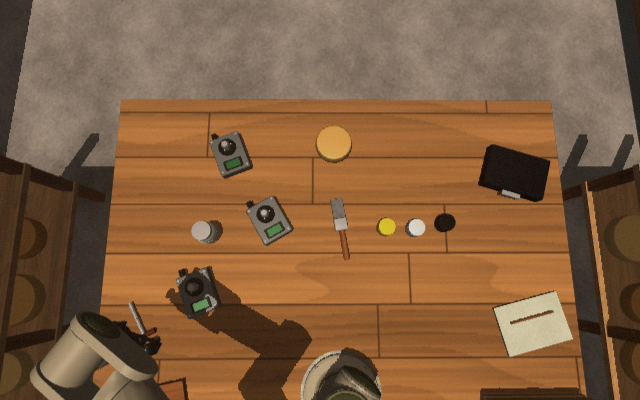

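View pics/wrist0.png

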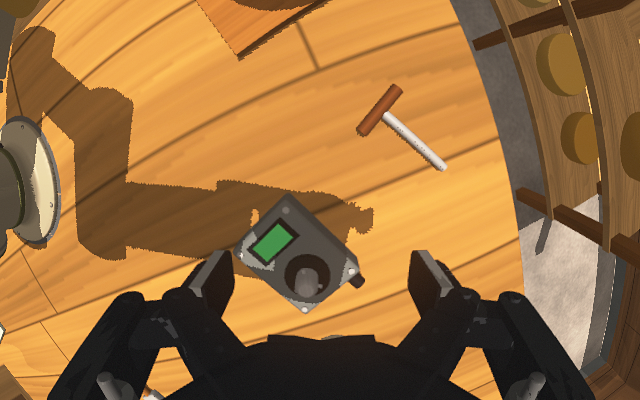

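The top view shows three transmitters, at about (229,154), (269,220) and (197,293). The rightmost is the one at (269,220). The aluminium cell is at (416,228), between the yellow and black decoys, and the jar is at (203,231). Next I'll measure positions.

Run:
```python
from h import *
for n in ["top","side"]:
    d=np.load(f"{n}0.npy"); c=vision.get_calibration(n); P=cloud(n,d,c); f,cx,cy=K(c)
    print(n,"cam pos",np.round(-np.array(c["R"]).T@np.array(c["t"])),f)
    img=cv2.imread(f"pics/{n}0.png")
    for t,(u,v) in {"top":{"cell":(416,228),"tx":(269,220),"jar":(203,231),"ch":(334,143),"yel":(387,227),"blk":(445,223),"brush":(342,225)},"side":{"cell":(376,282),"tx":(284,192),"yel":(353,261),"blk":(411,303)}}[n].items():
        w=P[v-32:v+33,u-32:u+33]; ok=(d[v-32:v+33,u-32:u+33]>0)
        a=np.where(ok&(w[...,2]>8)&(w[...,2]<130),1,0).astype(np.uint8)
        nl,L=cv2.connectedComponents(a); 
        l=L[32,32]; q=w[L==l] if l else w[a>0]
        top=q[q[:,2]>np.percentile(q[:,2],97)-6]
        print(n,t,len(q),"zmax",np.round(np.percentile(q[:,2],[50,97,99.5]),1),"topmid",np.round((top.min(0)+top.max(0))/2,1),"ext",np.round(np.ptp(top,axis=0)),len(top))
        if t=="tx":
            for lo,hi in [(55,62),(66,95),(30,44)]:
                s=q[(q[:,2]>lo)&(q[:,2]<hi)]
                if len(s): print("  ",lo,hi,np.round(s.mean(0),1),np.round((s.min(0)+s.max(0))/2,1),len(s))
            s=q[(q[:,2]>30)&(q[:,2]<44)][:,:2].astype(np.float32); print(cv2.minAreaRect(s))
    u,v={"top":(269,220),"side":(284,192)}[n]
    cv2.imwrite(f"pics/{n}tx.png",cv2.resize(img[v-40:v+40,u-50:u+50],None,fx=7,fy=7,interpolation=cv2.INTER_CUBIC))
```

```text
top cam pos [ 361.   71. 1218.] 375.3352600990894
top cell 277 zmax [47.5 52.2 54.1] topmid [ 497.7 -240.6   50.5] ext [51. 51.  9.] 181
top tx 1336 zmax [40.3 75.6 81.1] topmid [541.1 234.4  76.9] ext [26. 25. 13.] 63
   55 62 [540.6 227.   58.5] [540.6 227.6  58.6] 6
   66 95 [540.3 234.3  76.8] [541.1 234.4  75.9] 64
   30 44 [518.8 222.   39.5] [524.1 224.8  37. ] 1000
((532.1009521484375, 230.00967407226562), (149.52944946289062, 99.84799194335938), 30.162872314453125)
top jar 507 zmax [ 97.6 103.  103.7] topmid [483.2 418.2 102.3] ext [54. 58. 10.] 274
top ch 1047 zmax [44.2 49.3 51. ] topmid [778.9  18.6  47.9] ext [111. 112.   9.] 651
top yel 271 zmax [47.6 52.7 54.9] topmid [ 500.9 -148.5   51.4] ext [51. 51.  9.] 167
top blk 295 zmax [47.1 52.1 53.2] topmid [ 516.4 -337.7   50.4] ext [51. 53.  9.] 181
top brush 571 zmax [18.1 23.5 25.1] topmid [501.   -2.4  21.6] ext [191.  56.   8.] 346
side cam pos [ -63. -754.  737.] 419.5781128375288
side cell 547 zmax [44.8 49.  50. ] topmid [ 495.1 -241.8   46.9] ext [54. 54.  7.] 295
side tx 1043 zmax [37.8 72.1 78.6] topmid [536.9 233.3  72.7] ext [27. 22. 13.] 48
   55 62 [531.9 228.6  58.7] [533.1 230.3  58.6] 17
   66 95 [535.2 231.4  73.6] [536.9 233.3  72.7] 48
   30 44 [507.4 210.2  37.9] [519.5 222.6  37. ] 597
((519.4254150390625, 224.421875), (132.80029296875, 101.85505676269531), 29.902786254882812)
side yel 478 zmax [43.8 49.  49.8] topmid [ 498.  -147.2   47. ] ext [53. 55.  8.] 247
side blk 631 zmax [45.  49.2 50. ] topmid [ 510.8 -338.2   47. ] ext [53. 53.  7.] 345
```

View pics/toptx.png

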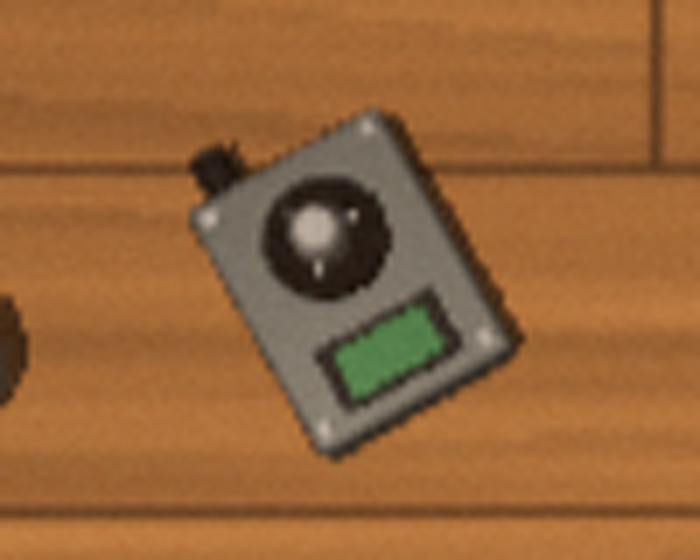

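View pics/sidetx.png

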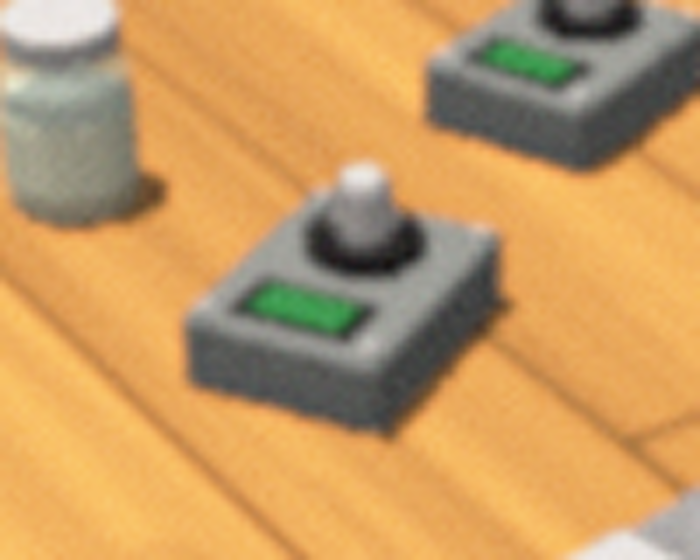

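```bash
cat >> h.py <<'E'
def state():
    o=get_obs(); R=Ro.from_rotvec(o["ee_rot"]).as_matrix(); return o,np.array(o["tool_pos"]),R
def goto(p,zdir,rows_print=True):
    """shift in tool axes (mm) and turn rotvec(deg, about tool axes) to reach TCP p, fingers down, jaw axis zdir (deg world)"""
    o,t,R=state(); a=np.radians(zdir); z=np.array([np.cos(a),np.sin(a),0]); y=np.array([0,0,-1.]); x=np.cross(y,z)
    T=np.stack([x,y,z],1)
    print("t",round(o["time"],2),"tcp",np.round(t,1),"jaw",round(np.degrees(np.arctan2(R[1,2],R[0,2])),1),"tilt",np.round(R[2],3),"q",np.round(o["joint_pos"],3),"F",np.round(o["ft_force"],1),"M",np.round(o["wrist_torque"],2),"op",round(o["opening"],1))
    print("shift now-axes",np.round(R.T@(np.array(p)-t),1),"target-axes",np.round(T.T@(np.array(p)-t),1),"turn deg",np.round(np.degrees(Ro.from_matrix(R.T@T).as_rotvec()),1))
E
python3 - <<'E'
from h import *
o,t,R=state();print(np.round(R,3))
goto([497,-241,150],0)
goto([497,-241,150],180)
goto([539,234,150],0)
E
```

```text
[[ 0.921  0.     0.39 ]
 [-0.39   0.     0.921]
 [-0.    -1.     0.   ]]
t 0.9 tcp [214.6 506.4 231.3] jaw 67.0 tilt [-0. -1.  0.] q [ 0.955  0.381  1.297  0.     1.464 -0.215] F [0.8 0.2 0.2] M [-0.01  0.04  0.05] op 85.4
shift now-axes [ 551.6   81.3 -578. ] target-axes [747.4  81.3 282.4] turn deg [-0. 67. -0.]
t 0.9 tcp [214.6 506.4 231.3] jaw 67.0 tilt [-0. -1.  0.] q [ 0.955  0.381  1.297  0.     1.464 -0.215] F [0.8 0.2 0.2] M [-0.01  0.04  0.05] op 85.4
shift now-axes [ 551.6   81.3 -578. ] target-axes [-747.4   81.3 -282.4] turn deg [  -0. -113.    0.]
t 0.9 tcp [214.6 506.4 231.3] jaw 67.0 tilt [-0. -1.  0.] q [ 0.955  0.381  1.297  0.     1.464 -0.215] F [0.8 0.2 0.2] M [-0.01  0.04  0.05] op 85.4
shift now-axes [ 405.    81.3 -124.2] target-axes [272.4  81.3 324.4] turn deg [-0. 67. -0.]
```

>>> drive_tool:
  series:
    - [[1, 0.066, 0, -0.069, 0, 0, 0], [1, 0.066, 0, -0.069, 0, 0, 0], [1, 0.066, 0, -0.069, 0, 0, 0], [1, 0.066, 0, -0.069, 0, 0, 0], [1, 0.066, 0, -0.069, 0, 0, 0], [1, 0.066, 0, -0.069, 0, 0, 0], [1, 0.066, 0, -0.069, 0, 0, 0], [1, 0.066, 0, -0.069, 0, 0, 0], [1, 0.066, 0, -0.069, 0, 0, 0], [1, 0.066, 0, -0.069, 0, 0, 0]]
  squeeze: 60

```text
time: 2.15
tool_pos: [418.1, -31.3, 231.6]
ee_rot: [-1.548, 0.314, -0.315]
ft_force: [0.6, 0.7, 0.5]
opening: 85.3
```

>>> drive_tool:
  series:
    - [[1, 0.066, 0, -0.069, 0, 0.5, 0], [1, 0.062, 0, -0.069, 0, 0.95, 0], [1, 0.055, 0, -0.07, 0, 0.95, 0], [1, 0.05, 0, -0.05, 0, 0.95, 0], [1, 0, 0, 0, 0, 1, 0], [1, 0, 0, 0, 0, 1, 0], [1, 0, 0, 0, 0, 1, 0], [1, 0, 0, 0, 0, 1, 0], [1, 0, 0, 0, 0, 1, 0], [1, 0, 0, 0, 0, 1, 0]]

```text
time: 3.4
tool_pos: [468.5, -230.9, 231.3]
ee_rot: [-1.355, 0.947, -0.947]
ft_force: [-0.7, 0.4, 0.7]
opening: 85.4
```

Run:
```python
from h import *
goto([497,-241,150],0)
```

```text
t 3.4 tcp [ 468.5 -230.9  231.3] jaw 20.1 tilt [ 0. -1.  0.] q [-0.685  0.332  1.373  0.     1.437 -1.036] F [-0.7  0.4  0.7] M [-0.02  0.02  0.02] op 85.4
shift now-axes [19.3 81.4 23.2] target-axes [10.1 81.3 28.5] turn deg [-0.  20.1  0. ]
```

>>> drive_tool:
  series:
    - [[1, 0, 0, 0, 0, 1, 0], [1, 0, 0, 0, 0, 1, 0], [1, 0, 0, 0, 0, 1, 0], [1, 0, 0, 0, 0, 1, 0], [1, 0.017, 0, 0.047, 0, 0, 0], [1, 0, 0.05, 0, 0, 0, 0], [1, 0, 0, 0, 0, 0, 0]]

```text
time: 4.28
tool_pos: [496.1, -240.4, 199.7]
ee_rot: [-1.212, 1.209, -1.202]
ft_force: [0.4, 0.3, -0.1]
opening: 85.5
```

```bash
cat >> h.py <<'E'
def wcloud(d,t,R):
    c=vision.get_calibration("wrist"); f,cx,cy=K(c)
    v,u=np.mgrid[0:400,0:640].astype(float); r_=np.hypot(u-cx,v-cy); th=r_/f
    s=np.where(r_>0,np.tan(th)/np.maximum(r_,1e-9),1/f)
    P=np.stack([(u-cx)*s*d,(v-cy)*s*d,d],-1)
    H=np.array(c["hand_eye"]); Pt=P@H[:3,:3].T+H[:3,3]
    return Pt@R.T+t
def proj_w(X,t,R):
    c=vision.get_calibration("wrist"); f,cx,cy=K(c); H=np.array(c["hand_eye"])
    Pc=((np.atleast_2d(X)-t)@R-H[:3,3])@H[:3,:3]
    rr=np.hypot(Pc[:,0],Pc[:,1]); th=np.arctan2(rr,Pc[:,2])
    return np.stack([cx+f*th*Pc[:,0]/rr,cy+f*th*Pc[:,1]/rr],1)
def circfit(q):
    A=np.c_[2*q[:,:2],np.ones(len(q))]; s=np.linalg.lstsq(A,(q[:,:2]**2).sum(1),rcond=None)[0]
    return s[0],s[1],np.sqrt(s[2]+s[0]**2+s[1]**2)
E
python3 - <<'E'
from h import *
goto([497,-241,150],0)
o,t,R=state()
p,d=vision.capture("wrist"); cv2.imwrite("pics/w1.png",p); np.save("w1.npy",d)
P=wcloud(d,t,R)
m=nets.regions_of("wrist","cell")
for x in m:
    q=P[x["region"]&(d>0)]; top=q[(q[:,2]>40)&(q[:,2]<58)]
    print(np.round(x["xy"]),round(x["confidence"],2),len(q),np.round(np.median(q,0),1))
    if len(top)>20:
        (cx,cy),rad=cv2.minEnclosingCircle(top[:,:2].astype(np.float32)); print(round(cx,1),round(cy,1),round(rad,1),np.round(top.mean(0),1))
E
```

```text
t 4.28 tcp [ 496.1 -240.4  199.7] jaw 0.3 tilt [-0.003 -1.    -0.003] q [-0.666  0.409  1.346 -0.     1.391 -0.671] F [ 0.4  0.3 -0.1] M [-0.01 -0.01  0.01] op 85.5
shift now-axes [ 0.7 49.7  1.1] target-axes [ 0.6 49.7  0.9] turn deg [ 0.2  0.3 -0.2]
[323.  92.] 0.96 2497 [ 501.4 -149.9   47.1]
501.6 -149.6 27.1 [ 501.5 -149.6   47.1]
[322. 187.] 0.95 2508 [ 498.2 -239.6   47. ]
498.4 -242.6 27.2 [ 498.4 -241.5   47. ]
[335. 267.] 0.85 2374 [ 514.3 -329.4   46.7]
514.7 -339.1 27.4 [ 514.7 -336.8   46.8]
```

View pics/w1.png

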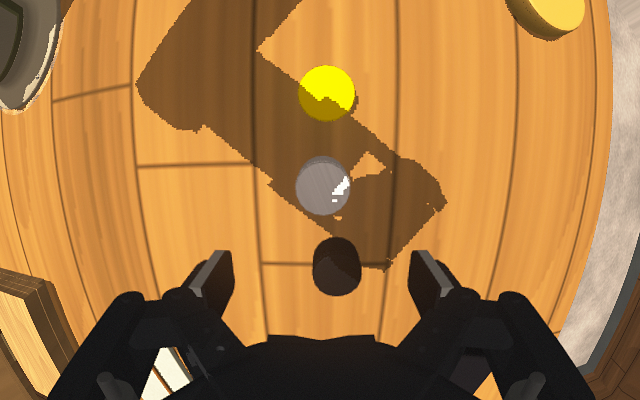

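The aluminium cell is in the wrist view at (322,187), which works out to about (498,-242), and it agrees with the other two cameras. I'm going down to grasp it.

>>> drive_tool:
  series:
    - [[1, 0.002, 0.08, 0.003, 0, 0, 0], [1, 0, 0.08, 0, 0, 0, 0], [1, 0, 0.08, 0, 0, 0, 0], [1, 0, 0.05, 0, 0, 0, 0], [1, 0, 0.025, 0, 0, 0, 0], [1, 0, 0, 0, 0, 0, 0], [0, 0, 0, 0, 0, 0, 0], [0, 0, 0, 0, 0, 0, 0], [0, 0, 0, 0, 0, 0, 0], [0, 0, 0, 0, 0, 0, 0]]
  squeeze: 60

```text
time: 5.62
tool_pos: [499.0, -242.5, 14.0]
ee_rot: [-1.212, 1.203, -1.207]
ft_force: [-2.9, 0.5, 8.6]
opening: 53.0
```

>>> drive_tool:
  series:
    - [[0, 0, 0, 0, 0, 0, 0], [0, 0, 0, 0, 0, 0, 0], [0, 0, 0, 0, 0, 0, 0]]

```text
time: 6.0
tool_pos: [499.0, -242.6, 14.0]
ee_rot: [-1.212, 1.203, -1.207]
ft_force: [-2.8, -0.1, 8.5]
opening: 52.9
```

Run:
```python
from h import *
goto([539,234,150],0)
o,t,R=state()
p,d=vision.capture("wrist"); cv2.imwrite("pics/w2.png",p); np.save("w2.npy",d)
P=wcloud(d,t,R)
q=P[(d>0)&(abs(P[...,0]-t[0])<40)&(abs(P[...,1]-t[1])<45)&(P[...,2]>38)&(P[...,2]<55)]
print(len(q),np.round(q.mean(0),1),np.round(q.min(0),1),np.round(q.max(0),1))
```

```text
t 6.0 tcp [ 499.  -242.6   14. ] jaw 0.3 tilt [ 0.002 -1.     0.002] q [-0.666  0.637  1.566 -0.     0.936 -0.671] F [-2.8 -0.1  8.5] M [ 0.07  0.4  -0.01] op 52.9
shift now-axes [-476.1 -136.7   42.7] target-axes [-476.6 -136.    40. ] turn deg [-0.1  0.3  0.1]
13351 [ 500.  -238.4   46.9] [ 460.  -269.8   38. ] [ 539.  -214.7   55. ]
```

View pics/w2.png

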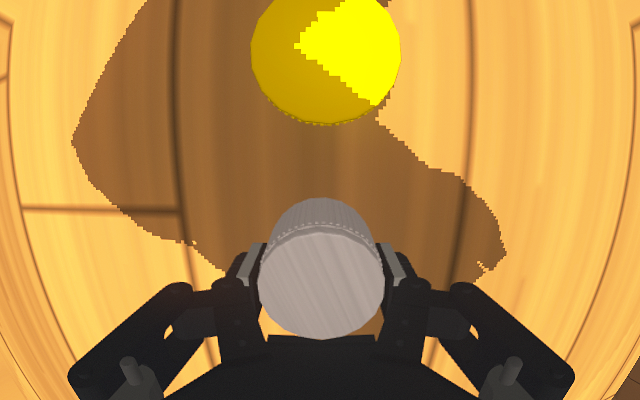

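>>> drive_tool:
  series:
    - [[0, 0, -0.05, 0, 0, 0, 0], [0, 0, -0.09, 0, 0, 0, 0], [0, 0, -0.09, 0, 0, 0, 0], [0, 0, -0.06, 0, 0, 0, 0], [0, 0, 0, 0, 0, 0, 0]]
  squeeze: 80

```text
time: 6.68
tool_pos: [499.3, -242.6, 189.2]
ee_rot: [-1.211, 1.2, -1.21]
ft_force: [0.5, -0.1, -3.9]
opening: 52.9
```

```bash
cat >> h.py <<'E'
def cellintool(d,p,t,R,ztip):
    """centre of cell top in tool coords"""
    P=wcloud(d,t,R); T=(P-t)@R
    hs=cv2.cvtColor(p,cv2.COLOR_BGR2HSV)
    m=(d>0)&(abs(T[...,1]+ztip)<5)&(abs(T[...,2])<27)&(abs(T[...,0])<40)&(hs[...,2]>90)
    m=m.astype(np.uint8); n,L,s,c=cv2.connectedComponentsWithStats(m); k=1+np.argmax(s[1:,4]); q=T[L==k]
    (a,b),rad=cv2.minEnclosingCircle(q[:,[0,2]].astype(np.float32))
    print("cell in tool x,z",round(a,1),round(b,1),"rad",round(rad,1),"n",len(q),"ext",np.round(q.min(0),1),np.round(q.max(0),1),"med y",round(np.median(q[:,1]),1))
    return a,b
E
python3 - <<'E'
from h import *
goto([539,234,150],0)
o,t,R=state()
p,d=vision.capture("wrist"); cv2.imwrite("pics/w3.png",p); np.save("w3.npy",d)
cellintool(d,p,t,R,34)
E
```

```text
t 6.67 tcp [ 499.3 -242.6  189.2] jaw 0.3 tilt [ 0.004 -1.     0.005] q [-0.666  0.421  1.36   0.     1.355 -0.671] F [ 0.5 -0.1 -3.9] M [ 0.02  0.01 -0.01] op 52.9
shift now-axes [-476.5   37.6   42. ] target-axes [-476.6   39.2   39.7] turn deg [-0.3  0.3  0.2]
cell in tool x,z 0.4 0.9 rad 27.5 n 10989 ext [-26.9 -35.3 -25.1] [ 27.1 -29.   27. ] med y -33.0
```

View pics/w3.png

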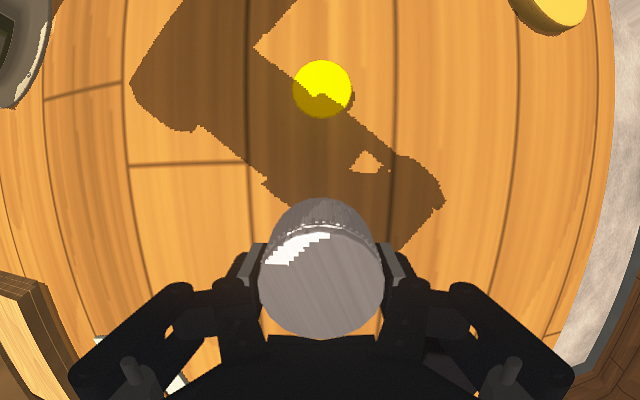

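The cell is lifted and sits centred in the jaws, at (321,280). I'm carrying it to just short of the transmitter to measure the stem with the wrist camera.

>>> drive_tool:
  series:
    - [[0, -0.04, 0, 0.007, 0, 0, 0], [0, -0.08, 0, 0.009, 0, 0, 0], [0, -0.08, 0, 0.009, 0, 0, 0], [0, -0.08, 0, 0.009, 0, 0, 0], [0, -0.08, 0, 0.009, 0, 0, 0], [0, -0.08, 0, 0.009, 0, 0, 0], [0, -0.08, 0, 0.009, 0, 0, 0], [0, -0.08, 0.02, 0.009, 0, 0, 0], [0, -0.04, 0.02, 0, 0, 0, 0], [0, 0, 0, 0, 0, 0, 0]]

```text
time: 7.98
tool_pos: [537.2, 143.4, 159.6]
ee_rot: [-1.217, 1.208, -1.201]
ft_force: [0.4, -0.8, -3.4]
opening: 52.3
```

```bash
cat >> h.py <<'E'
def stem(d,p,t,R,guess):
    P=wcloud(d,t,R)
    for lo,hi in [(76,84),(70,76),(45,53)]:
        q=P[(d>0)&(abs(P[...,0]-guess[0])<35)&(abs(P[...,1]-guess[1])<35)&(P[...,2]>lo)&(P[...,2]<hi)]
        if len(q)<8: print(lo,"few",len(q)); continue
        (a,b),rad=cv2.minEnclosingCircle(q[:,:2].astype(np.float32)); print(lo,hi,"n",len(q),"mec",round(a,1),round(b,1),round(rad,1),"mean",np.round(q.mean(0),1))
E
python3 - <<'E'
from h import *
goto([541,232,165],0)
o,t,R=state()
p,d=vision.capture("wrist"); cv2.imwrite("pics/w4.png",p); np.save("w4.npy",d)
cellintool(d,p,t,R,34)
stem(d,p,t,R,(541,232))
E
```

```text
t 7.97 tcp [537.2 143.4 159.6] jaw 0.4 tilt [ 0.    -1.    -0.006] q [0.048 0.455 1.395 0.    1.298 0.04 ] F [ 0.4 -0.8 -3.4] M [-0.03 -0.01  0.05] op 52.3
shift now-axes [-88.6  -5.4   4.5] target-axes [-88.6  -5.4   3.8] turn deg [0.3 0.4 0. ]
cell in tool x,z 0.3 1.0 rad 27.4 n 11002 ext [-27.  -35.2 -25.1] [ 27.2 -29.   27. ] med y -33.0
76 84 n 687 mec 540.5 234.0 11.8 mean [540.9 234.   78.6]
70 76 n 344 mec 540.9 234.2 13.5 mean [540.6 233.6  74.2]
45 53 n 2477 mec 541.0 234.4 28.2 mean [540.9 233.2  49.1]
```

View pics/w4.png

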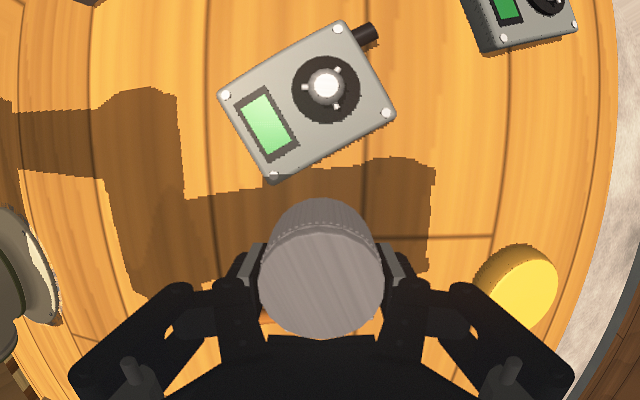

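In the wrist view the stem is at (326,86), and all three height slices put its axis at about (540.8,234.2). I'll move over it and come down to just above the top.

>>> drive_tool:
  series:
    - [[0, -0.07, 0, 0.003, 0, 0, 0], [0, -0.07, 0, 0.003, 0, 0, 0], [0, -0.012, 0.05, 0, 0, 0, 0], [0, 0, 0.03, 0, 0, 0, 0], [0, 0, 0, 0, 0, 0, 0], [0, 0, 0, 0, 0, 0, 0]]

```text
time: 8.78
tool_pos: [542.4, 232.5, 115.1]
ee_rot: [-1.21, 1.206, -1.207]
ft_force: [0.3, -0.1, -2.5]
opening: 52.4
```

```bash
python3 - <<'E'
from h import *
goto([540.8,234.5,90],0)
for n in ["side","wrist"]:
    p,d=vision.capture(n); cv2.imwrite(f"pics/{n}5.png",p[120:260,200:400] if n=="side" else p)
o,t,R=state(); cellintool(d,p,t,R,34)
E
python3 -c "
import cv2;p=cv2.imread('pics/side5.png');cv2.imwrite('pics/side5b.png',cv2.resize(p,None,fx=4,fy=4))"
```

```text
t 8.78 tcp [542.4 232.5 115.1] jaw 0.2 tilt [-0.    -1.     0.001] q [ 0.205  0.553  1.36  -0.     1.228  0.201] F [ 0.3 -0.1 -2.5] M [-0.08  0.    0.04] op 52.4
shift now-axes [-2.  25.1 -1.7] target-axes [-2.  25.1 -1.6] turn deg [-0.1  0.2 -0. ]
cell in tool x,z 0.4 0.9 rad 27.4 n 10999 ext [-26.9 -35.  -25.3] [ 27.4 -29.   27. ] med y -33.0
```

View pics/side5b.png

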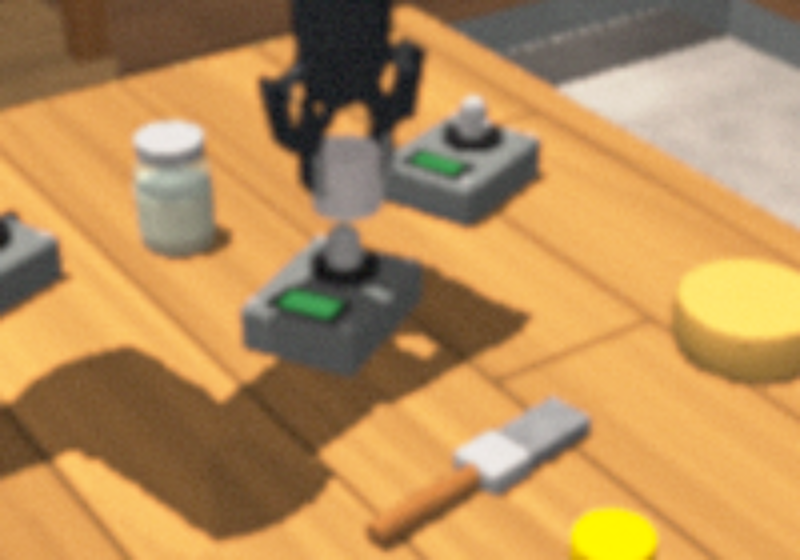

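>>> drive_tool:
  series:
    - [[0, -0.003, 0.01, -0.003, 0, 0, 0], [0, 0, 0.01, 0, 0, 0, 0], [0, 0, 0.01, 0, 0, 0, 0], [0, 0, 0.008, 0, 0, 0, 0], [0, 0, 0.007, 0, 0, 0, 0], [0, 0, 0, 0, 0, 0, 0]]

```text
time: 9.62
tool_pos: [539.9, 235.0, 87.0]
ee_rot: [-1.212, 1.206, -1.205]
ft_force: [0.0, -0.7, -2.0]
opening: 52.3
```

Run:
```python
from h import *
goto([540.8,234.5,78],0)
```

```text
t 9.62 tcp [539.9 235.   87. ] jaw 0.3 tilt [ 0.    -1.    -0.001] q [ 0.21   0.584  1.395 -0.     1.163  0.205] F [ 0.  -0.7 -2. ] M [-0.02  0.02 -0.  ] op 52.3
shift now-axes [0.5 9.  0.9] target-axes [0.5 9.  0.9] turn deg [0.  0.3 0. ]
```

>>> drive_tool:
  series:
    - [[0, 0.001, 0.007, 0.0015, 0, 0, 0], [0, 0, 0.006, 0, 0, 0, 0], [0, 0, 0.004, 0, 0, 0, 0], [0, 0, 0.003, 0, 0, 0, 0], [0, 0, 0, 0, 0, 0, 0]]

```text
time: 10.25
tool_pos: [541.1, 234.5, 77.5]
ee_rot: [-1.21, 1.204, -1.206]
ft_force: [-6.2, -2.2, 16.7]
opening: 52.2
```

Run:
```python
from h import *
goto([540.8,234.5,78],0)
```

```text
t 10.25 tcp [541.1 234.5  77.5] jaw 0.3 tilt [-0.    -1.     0.002] q [ 0.208  0.596  1.404 -0.     1.14   0.203] F [-6.2 -2.2 16.7] M [-0.33  1.17  0.05] op 52.2
shift now-axes [ 0.  -0.5 -0.3] target-axes [ 0.  -0.5 -0.3] turn deg [-0.1  0.3 -0. ]
```

>>> drive_tool:
  series:
    - [[0, 0, -0.0015, -0.0012, 0, 0, 0], [0, 0, 0, 0, 0, 0, 0]]

```text
time: 10.5
tool_pos: [540.9, 234.5, 77.7]
ee_rot: [-1.209, 1.204, -1.207]
ft_force: [-2.3, -0.6, 7.5]
opening: 52.2
```

Run:
```python
from h import *
goto([540.8,234.5,78],0)
```

```text
t 10.5 tcp [540.9 234.5  77.7] jaw 0.3 tilt [-0.    -1.     0.003] q [ 0.209  0.595  1.406 -0.     1.138  0.204] F [-2.3 -0.6  7.5] M [-0.22  0.29 -0.06] op 52.2
shift now-axes [-0.  -0.3 -0.1] target-axes [-0.  -0.3 -0.1] turn deg [-0.2  0.3 -0. ]
```

>>> drive_tool:
  series:
    - [[0, 0, 0, 0, 0, 0.8, 0], [0, 0, 0, 0, 0, 0.8, 0], [0, 0, 0, 0, 0, 0.8, 0], [0, 0, 0, 0, 0, 0, 0]]

```text
time: 11.0
tool_pos: [541.1, 234.4, 77.7]
ee_rot: [-1.102, 1.357, -1.36]
ft_force: [-0.7, -0.9, 7.9]
opening: 52.8
```

Run:
```python
from h import *
goto([540.8,234.5,78],0)
```

```text
t 11.0 tcp [541.1 234.4  77.7] jaw -11.8 tilt [-0.001 -1.     0.003] q [ 0.208  0.595  1.405 -0.     1.138  0.414] F [-0.7 -0.9  7.9] M [-0.28  0.21 -0.03] op 52.8
shift now-axes [-0.  -0.3 -0.3] target-axes [-0.1 -0.3 -0.3] turn deg [ -0.2 -11.8  -0. ]
```

>>> drive_tool:
  series:
    - [[0, 0, 0, 0, 0, 0.8, 0], [0, 0, 0, 0, 0, 0.8, 0], [0, 0, 0, 0, 0, 0.8, 0], [0, 0, 0, 0, 0, 0, 0]]

```text
time: 11.5
tool_pos: [540.9, 234.4, 77.6]
ee_rot: [-0.981, 1.506, -1.508]
ft_force: [-1.2, -1.5, 6.3]
opening: 52.7
```

>>> drive_tool:
  series:
    - [[0, 0, 0, 0, 0, 0.8, 0], [0, 0, 0, 0, 0, 0.8, 0], [0, 0, 0, 0, 0, 0.8, 0], [0, 0, 0, 0, 0, 0, 0]]

```text
time: 12.0
tool_pos: [540.7, 234.6, 77.0]
ee_rot: [-0.845, 1.651, -1.651]
ft_force: [-0.2, 0.1, 5.9]
opening: 52.4
```

>>> drive_tool:
  series:
    - [[0, 0, 0, 0, 0, 0.8, 0], [0, 0, 0, 0, 0, 0.8, 0], [0, 0, 0, 0, 0, 0.8, 0], [0, 0, 0, 0, 0, 0, 0]]

```text
time: 12.5
tool_pos: [540.0, 234.5, 75.8]
ee_rot: [-0.695, 1.79, -1.79]
ft_force: [0.9, -0.1, -3.2]
opening: 52.5
```

Run:
```python
from h import *
goto([540.8,234.5,78],0)
```

```text
t 12.5 tcp [540.  234.5  75.8] jaw -47.6 tilt [ 0.001 -1.    -0.001] q [0.209 0.597 1.407 0.    1.138 1.04 ] F [ 0.9 -0.1 -3.2] M [-0.07  0.    0.04] op 52.5
shift now-axes [-0.6 -2.2  0.5] target-axes [-0.  -2.2  0.8] turn deg [  0.  -47.6   0. ]
```

The upward force has gone (Fz from 6 to -3 N) and the cell has dropped, so the keyways are over the pins. I'll turn a little more towards the middle of the window and lower it.

>>> drive_tool:
  series:
    - [[0, 0, 0.003, 0, 0, 0.6, 0], [0, 0, 0.004, 0, 0, 0.3, 0], [0, 0, 0.004, 0, 0, 0, 0], [0, 0, 0, 0, 0, 0, 0]]

```text
time: 13.0
tool_pos: [540.0, 234.4, 69.3]
ee_rot: [-0.632, 1.841, -1.841]
ft_force: [0.6, -0.4, -2.7]
opening: 52.7
```

Run:
```python
from h import *
goto([540.8,234.5,57.7],0)
```

```text
t 13.0 tcp [540.  234.4  69.3] jaw -52.1 tilt [ 0.001 -1.    -0.   ] q [0.209 0.605 1.414 0.    1.123 1.119] F [ 0.6 -0.4 -2.7] M [ 0.01 -0.01 -0.  ] op 52.7
shift now-axes [-0.6 11.6  0.4] target-axes [-0.1 11.6  0.8] turn deg [  0.  -52.1   0. ]
```

>>> drive_tool:
  series:
    - [[0, 0, 0.006, 0, 0, 0, 0], [0, 0, 0.006, 0, 0, 0, 0], [0, 0, 0.006, 0, 0, 0, 0], [0, 0, 0.004, 0, 0, 0, 0], [0, 0, 0, 0, 0, 0, 0], [0, 0, 0, 0, 0, 0, 0]]

```text
time: 13.75
tool_pos: [540.5, 234.6, 58.0]
ee_rot: [-0.629, 1.84, -1.841]
ft_force: [-3.3, -0.9, 13.5]
opening: 52.7
```

Run:
```python
from h import *
goto([540.8,234.5,57.7],0)
```

```text
t 13.75 tcp [540.5 234.6  58. ] jaw -52.2 tilt [-0.002 -1.     0.001] q [ 0.209  0.62   1.426 -0.     1.095  1.12 ] F [-3.3 -0.9 13.5] M [-0.18  0.81  0.01] op 52.7
shift now-axes [-0.2  0.3  0.3] target-axes [0.1 0.3 0.3] turn deg [ -0.1 -52.2  -0.1]
```

>>> drive_tool:
  series:
    - [[0, 0, 0.003, 0, 0, 0, 0], [0, 0, 0, 0, 0, 0, 0], [0, 0, 0, 0, 0, 0, 0]]

```text
time: 14.12
tool_pos: [540.6, 234.7, 57.9]
ee_rot: [-0.627, 1.84, -1.841]
ft_force: [-9.1, -2.4, 26.8]
opening: 52.4
```

Run:
```python
from h import *
goto([540.8,234.5,57.7],0)
for n in ["side","wrist"]:
    p,d=vision.capture(n); cv2.imwrite(f"pics/{n}6.png",cv2.resize(p[120:260,200:400],None,fx=4,fy=4) if n=="side" else p)
o,t,R=state(); cellintool(d,p,t,R,34)
```

```text
t 14.12 tcp [540.6 234.7  57.9] jaw -52.2 tilt [-0.003 -1.     0.001] q [ 0.209  0.619  1.426 -0.     1.093  1.12 ] F [-9.1 -2.4 26.8] M [-0.32  1.67  0.01] op 52.4
shift now-axes [-0.   0.2  0.2] target-axes [0.2 0.2 0.2] turn deg [ -0.2 -52.2  -0.1]
cell in tool x,z -1.2 1.1 rad 27.4 n 11018 ext [-28.2 -35.1 -24.9] [ 25.9 -29.   27. ] med y -33.0
```

View pics/side6.png

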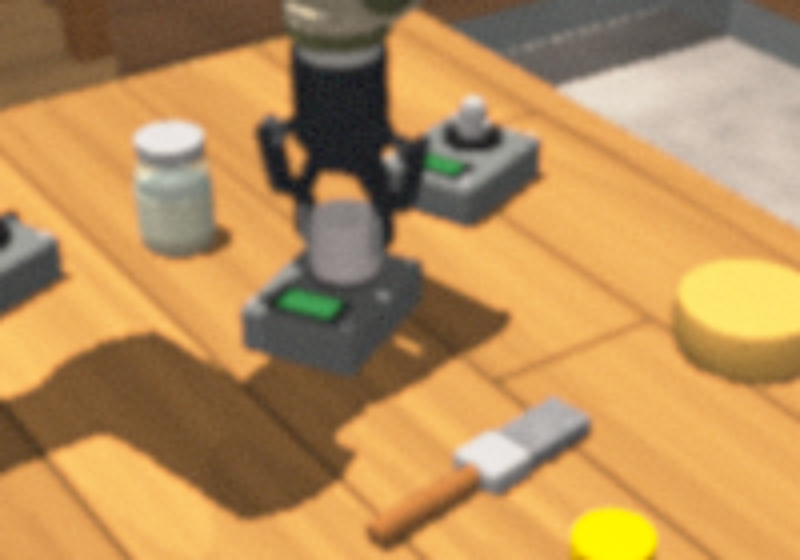

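View pics/wrist6.png

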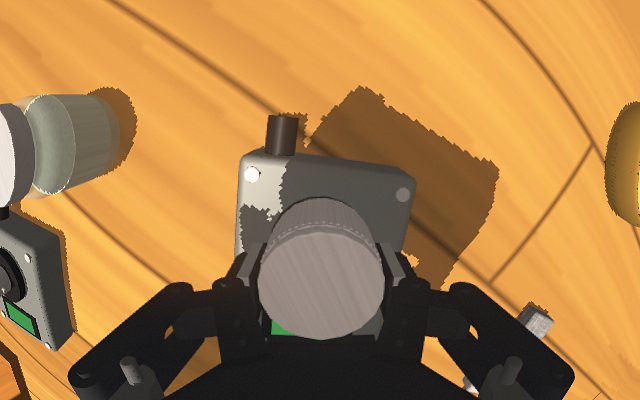

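The seal is at its hard stop: going 1.8 mm deeper in command raised the force from 13.5 to 27 N and moved the tool only 0.1 mm. Both pictures show the cell seated on the transmitter. I'm handing it in with the push held.

Run:
```python
from h import *
print(r.finish_job())
```

```text
the job is handed in; nothing more can be done
None
```

The aluminium cell is fully home on the rightmost transmitter, and I handed the job in still gripping it (80 N) and pressing down with about 27 N. It took about 14 s of the 72 s allowed.

- **Fit:** I set the cell on the pins at about 10 N and turned it. At about 48° it dropped over the pins: the upward force vanished and the cell went down freely. I turned it about 4.5° more for margin before pushing it home.
- **Pushed home:** The tool stopped at 57.9 mm, which puts the cell's rim at about 44 mm. Commanding another 1.8 mm raised the force from 13.5 to 27 N but moved the tool only 0.1 mm, so the seal is at its hard stop.
- **Grip:** The cell's height in the gripper stayed the same, so it did not slip vertically. The last wrist picture puts it about 1.5 mm further sideways in the jaws than before. A sideways load of about 9 N remained while pressed.
- **Surroundings:** The jar, cheese and brush were never touched. In the last pictures they look unmoved, though I did not measure their positions again.

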